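# Pull the cap off the square rack post

## Robot

A 7-joint arm with a two-finger parallel gripper is mounted at the origin on the work surface. World frame = base frame: x ahead of the robot, y to its left, z up, the work surface at z = 0. Lengths are in m, angles in rad, forces in N, time in s.
With the tool pointing down it reaches from about 0.4 to 0.9 m from the base axis. Payload 5.5 kg.
Tool frame: the origin (TCP) lies at the very end of the fingers, on their centre line; the grasp point (between the pads) lies 19 mm behind it; z points along the fingers, y is the direction in which the jaws open and shut (so a half turn about z gives the same grasp; the last joint's range is limited). The gripper opens to 85 mm and grips with 20 to 120 N. Pads are 22 mm wide; open, the fingers measure 114 mm over their backs; the gripper's body (76 mm by 85 mm) begins 54 mm behind the grasp point. The pads swing forward as they close: fully open they stand 13 mm farther back than shut.
Start: joints at [1.504, 0.501, -0.427, 1.55, 0.221, 1.138, -0.21], TCP at [0.211, -0.615, 0.231] pointing down, gripper open.
Joint ranges: [-2.88, 2.88], [-0.31, 2.03], [-1.54, 1.56], [0.2, 2.42], [-1.41, 4.55], [0.19, 2.02], [-2.57, 2.57]. Speed limits (rad/s): [2.57, 2.57, 3.14, 3.14, 3.14, 3.14, 3.14].

## Interface

Orientations are given as a unit quaternion [w, x, y, z].
In Python, from plant import env gives the robot as it stands.
- The arm moves only by the tool move_arm, never from a script. Its argument "increments" is text: rows parted by semicolons, each of 4 numbers parted by spaces: the shift along the world's x, y, z in cm, then the turn about the world's z in rad. A call has exactly 5 rows; each row shifts and turns the commanded pose from where the row before left it; what a row does not reach is not made up. A row lasts 1/10 s, in which the tool goes at most 50 mm and 8.59 degrees, less where a joint would pass 70% of its speed; a pose out of reach is approached as far as the arm can. A call is refused whole if a number of a shift passes 5 or a number of a turn 0.15, either way. A call with a gripper value outside its range is refused whole. "claw" is the gripper command: -1 is fully open, 1 is shut, values between are in proportion, set as the call begins (left out, the last holds). The fingers move at their own pace and stop on an object; "force" is the grip in N (left out, the last holds). Time passes only in rows, so rows that do not move let the fingers close, or fill a call up. It gives the time, the measured TCP pose, the force and the opening at its end, in the units of the state.
- env.observe(): the state, without advancing time (a new reading comes with each control period).
- env.capture(name): name is "side" or "top"; returns a dict with "color" (400x640x3 uint8, red, green, blue), "range_z" (400x640 float32, m along the optical axis (not along the pixel's ray), 0 where there is no reading), "K" (3x3 intrinsics, pixels), "R" (3x3) and "t" (3): a world point X has camera coordinates R X + t. Camera axes: x right, y down, z forward; pixel columns grow to the right and rows downward; lengths in m; the calibration is good to about 2 mm. A picture is of the moment at which its call begins.
- env.finish_job(): hands the job in, once; it reports no verdict.
The state is a dict: "time": time; "qpos": joint angles; "qd": joint speeds; "effort": joint torques, N m; "position": TCP position; "eef_rot": TCP orientation; "force": force on the tool from outside, world axes, zero at the start; "ft_torque": the same for the moment, N m; "opening": finger opening in m.
Only numpy, scipy, OpenCV 4.12 (cv2) and the standard library are available. Lean on these libraries where they do the work, as an engineer would, in place of code of your own. Each camera call takes 0.05 s, during which the arm holds its last target. There are 200 camera calls.

## Task

Take the puller by its grip, slide its two runners under the flange of the square cap on the square rack post, and pull straight up until the cap pops off. Then carry the cap on the puller to the rubber mat and leave the puller standing upright in the middle of the mat with the cap still lying on its runners. Never touch the square cap with the gripper itself.

Things in the scene. Friction and masses are not known exactly. Their poses are not given: they have to be found in the camera images.
- puller: Loose aluminium puller, upright. Origin: underside centre; z up, x forward (open end). 2 runners on edge, x -58 to 58, 7 thick, 30 tall, gap 54 (68 over all), front 6 mm rise to 36 as stops. Back plate x -58 to -52, 112 high; arm (30 wide, z 100-112) from it to x 13 bears a black grip 26 x 26, z 112-162, over the origin. A cap lies on the runner tops (z 30) under the arm. Sizes in mm, 0.25 kg.
- cap_square: Grey plastic cap snug on the square post, 40 g: flange 78 x 78 x 8 mm, boss 40 mm square, 5 high on top, stem 22 wide, 14 long below. Origin: centre of the flange's underside (86 mm above bench when seated); z up, x, y along the edges. 6 to 15 N straight up pops it; free 14 mm up. Two posts beside it, about 160 mm apart, carry round caps of 78 mm (tops 99 mm high): not these.
- post_square: Fixed blue upright square tube 30 x 30 mm on a base plate 100 x 100 x 6 mm (bolt heads to 10 mm). Its rim is 86 mm above the bench; the cap's flange overhangs it by 24 mm all round, with about 75 mm of free height below. Origin: centre of the base's underside, on the bench; z up, x and y along the tube's faces.
- mat: Fixed flat black rubber mat, 240 mm (x) x 170 mm (y), 4 mm thick, on the bench. Origin: centre of its underside.
Not all that is in view belongs to the job. Leave any pink or turquoise look-alike of the cap_square alone. Several things look just like the puller: the one meant starts farthest to the robot's right.

How it is judged:
By the outcome, as a careful person would: the job done as asked, in the order asked, and still so for the second after the job is handed in, with the robot touching nothing.
It also fails if it takes over 67 s, if anything falls off the work surface, if the arm or the gripper's body presses on something with over 40 N, if the wrist force passes 120 N, or if a joint passes its speed limit or range.

## Working session

There is one attempt and no reset: what is moved stays moved. The work goes in short steps, Python scripts to look and compute and a tool call to move; the robot and the scene stay as the last step left them, time stands still between calls to the robot, and variables do not carry over. Pictures are saved under pics/ and viewed, about 8 in all and at most 12, crops included, and the job is handed in when it is done.

Besides the shell and the picture viewer there is one more tool, called as a command line: name --argument value ..., lists and objects as JSON in quotes. move_arm: Moves the arm, as the interface text tells. Its arguments: {"type":"object","properties":{"increments":{"type":"string"},"claw":{"type":"number"},"force":{"type":"number"}},"required":["increments"]}

```bash
mkdir -p pics; ls
cat > h.py <<'E'
import numpy as np, cv2
from plant import env
def cap(n,name):
    c=env.capture(n); cv2.imwrite(f'pics/{name}.png',c['color'][:,:,::-1]); np.savez(f'pics/{name}.npz',**c); return c
def pts(c):
    K,R,t=c['K'],c['R'],c['t']; z=c['range_z']; v,u=np.mgrid[:z.shape[0],:z.shape[1]]
    P=np.stack([(u-K[0,2])/K[0,0]*z,(v-K[1,2])/K[1,1]*z,z],-1)
    return (P-t)@R
E
python3 - <<'E'
from h import *
for n in('top','side'):
    c=cap(n,n+'0'); print(n,c['K'].tolist(),(-c['R'].T@c['t']).round(3),c['R'].round(2).tolist())
s=env.observe();print({k:np.round(v,3).tolist() for k,v in s.items()})
E
```

```text
pics
top [[445.48984291185064, 0.0, 321.2671148378171], [0.0, 445.48984291185064, 189.58050075333608], [0.0, 0.0, 1.0]] [ 0.467 -0.052  1.31 ] [[0.02, -1.0, 0.0], [-0.99, -0.02, -0.1], [0.1, -0.0, -1.0]]
side [[447.75921127053346, 0.0, 323.1570739810532], [0.0, 447.75921127053346, 202.81267166282413], [0.0, 0.0, 1.0]] [0.199 0.595 0.744] [[-0.85, -0.53, 0.02], [-0.36, 0.55, -0.75], [0.39, -0.64, -0.66]]
{'time': 0.1, 'qpos': [1.504, 0.502, -0.427, 1.551, 0.221, 1.138, -0.21], 'qd': [-0.001, -0.002, 0.001, -0.003, -0.001, 0.001, -0.001], 'effort': [-0.011, -57.082, -5.839, -28.175, 0.011, 0.005, -0.0], 'position': [0.21, -0.614, 0.23], 'eef_rot': [-0.001, 0.986, 0.164, -0.0], 'force': [-0.108, 0.682, 0.04], 'ft_torque': [-0.014, 0.02, -0.003], 'opening': 0.086}
```

View pics/top0.png

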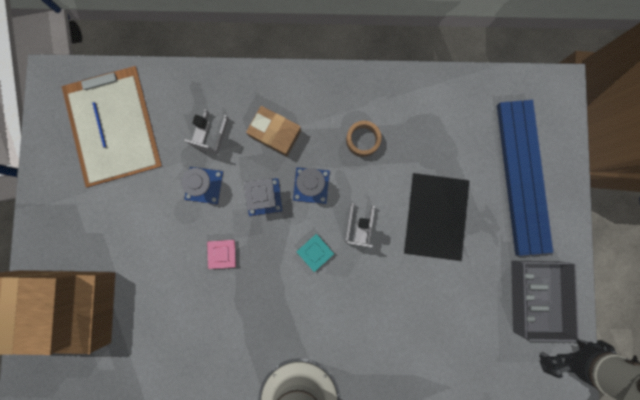

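View pics/side0.png

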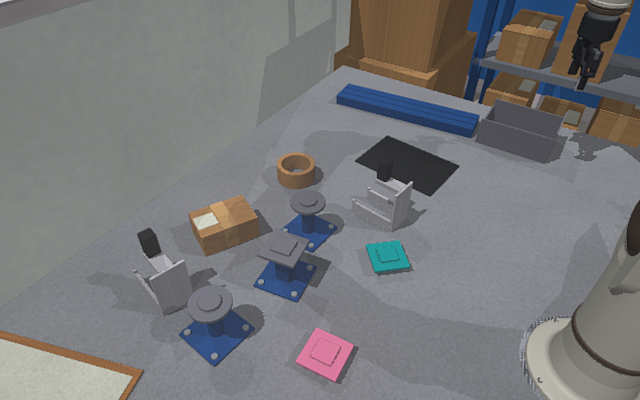

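Run:
```python
from h import *
c=env.capture('top') if 0 else dict(np.load('pics/top0.npz'))
P=pts(c); s=dict(np.load('pics/side0.npz')); Q=pts(s)
a=c['color'][:,:,::-1]; b=s['color'][:,:,::-1]
A=cv2.resize(a[150:270,180:400],None,fx=3.6,fy=3.6,interpolation=cv2.INTER_CUBIC)
B=cv2.resize(b[130:330,120:440],(480*792//480*1//1-312,300),interpolation=cv2.INTER_CUBIC)
B=cv2.copyMakeBorder(B,0,0,0,A.shape[1]-B.shape[1],cv2.BORDER_CONSTANT)
cv2.imwrite('pics/crop1.png',np.vstack([A[:,:],B[:590-A.shape[0]]]))
bench=P[300,200:300].mean(0);print('bench',bench)
def rect(name,m,x):
    p=x[m]; r=cv2.minAreaRect((p[:,:2]*1000).astype(np.float32)); print(name,len(p),np.round(r[0],1),np.round(r[1],1),round(r[2],1),'medz',np.median(p[:,2]).round(4),p[:,:2].mean(0).round(4))
v,u=np.mgrid[:400,:640]
def box(u0,u1,v0,v1): return (u>=u0)&(u<u1)&(v>=v0)&(v<v1)&(c['range_z']>0)
z=P[...,2]
k=box(335,390,195,260)
for lo,hi in((.02,.05),(.05,.095),(.095,.12),(.15,.17)): rect(f'puller {lo}',k&(z>lo)&(z<hi),P)
k=box(240,290,170,220)
rect('flange+boss',k&(z>.08)&(z<.11),P); rect('boss',k&(z>.0965)&(z<.11),P)
k=box(240,290,170,220)
rect('base',k&(a[...,0]>a[...,2].astype(int)+40),P)
for n,k in(('L',box(180,222,165,205)),('R',box(292,330,165,205))): rect(n,k&(z>.08)&(z<.11),P)
g=a.max(2)<45
rect('mat',box(395,480,165,270)&g&(z<.015),P)
# side view
w=(Q[...,2]>.15)&(Q[...,2]<.17)&(s['range_z']>0)&(u>360)&(u<420)&(v>150)&(v<240); rect('side grip top',w,Q)
```

```text
bench [ 0.27488935  0.14870604 -0.00027533]
puller 0.02 206 [ 501.2 -165.5] [ 68.9 108.2] 82.1 medz 0.0296 [ 0.5014 -0.1658]
puller 0.05 3 [ 450.  -129.5] [ 2.7 12.8] 14.9 medz 0.0661 [ 0.449  -0.1278]
puller 0.095 238 [ 467.  -167.7] [65.4 71.7] 65.3 medz 0.1117 [ 0.4631 -0.1592]
puller 0.15 103 [ 498.6 -165.3] [26.4 25.9] 80.4 medz 0.1611 [ 0.4983 -0.1646]
flange+boss 812 [574.8 117. ] [78.1 78.2] 9.3 medz 0.0949 [0.5743 0.1169]
boss 244 [574.  117.7] [74.9 77.8] 6.6 medz 0.0988 [0.574  0.1167]
base 93 [565.3 107.5] [ 32.8 129.9] 53.1 medz 0.0055 [0.5607 0.1092]
L 629 [605.4 293.8] [75.9 75.2] 2.3 medz 0.0949 [0.6051 0.2934]
R 618 [611.2 -22.4] [75.4 74.4] 1.5 medz 0.0948 [ 0.6106 -0.0221]
mat 4268 [ 525.8 -392. ] [162.  230.3] 83.4 medz 0.0034 [ 0.5249 -0.392 ]
side grip top 142 [ 498.4 -163. ] [28.5 26.1] 78.9 medz 0.1614 [ 0.4974 -0.1598]
```

View pics/crop1.png

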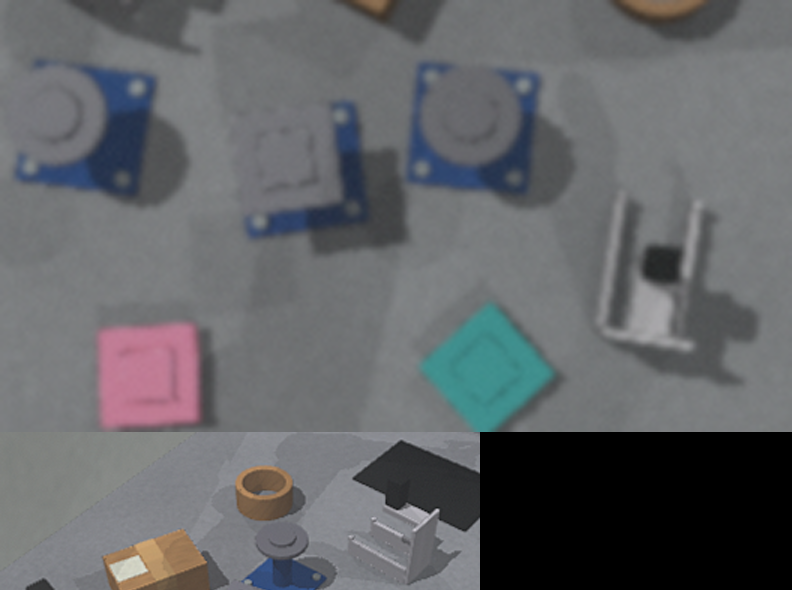

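Candidates in the top view: the pullers are at (208,130) and (362,227). The right-hand one at (362,227) is the one meant. Its grip top is at about (0.498,-0.165,0.161) and it heads -8°. The square caps are grey on its post at (262,195), which is the target, pink at (221,254) and teal at (315,253). The round caps are at (197,182) and (311,183). The crop confirms that the right-hand puller opens towards +x. Sizes match: 68.9 × 108 and flange 78 × 78 at 95 mm, yaw +9°.

I'll move above the grip, with the jaws along the puller's x.

move_arm --increments "1.9 3 0 0.073; 1.9 3 0 0.073; 1.9 3 0 0.073; 1.9 3 0 0.073; 1.9 3 0 0.073" --claw -1 --force 60

```text
time: 0.6
position: [0.3059, -0.4634, 0.2309]
eef_rot: [-0.0, 0.94, 0.342, -0.0]
force: [0.3, -0.6, 1.1]
opening: 0.0854
```

move_arm --increments "1.9 3 0 0.073; 1.9 3 0 0.073; 1.9 3 0 0.073; 1.9 3 0 0.073; 1.9 3 0 0.073"

```text
time: 1.1
position: [0.4008, -0.3136, 0.2311]
eef_rot: [-0.0, 0.862, 0.507, -0.0]
force: [-0.7, 1.0, -0.7]
opening: 0.0853
```

move_arm --increments "1.9 3 0 0.073; 1.9 3 0 0.073; 1.9 3 0 0.073; 1.9 3 0 0.073; 1.9 3 0 0.073"

```text
time: 1.6
position: [0.4958, -0.1638, 0.2311]
eef_rot: [-0.0, 0.756, 0.655, -0.0]
force: [-0.8, -0.8, -0.4]
opening: 0.0855
```

```bash
cat >> h.py <<'E'
def st():
    s=env.observe(); w,x,y,z=s['eef_rot']; yaw=np.degrees(np.arctan2(1-2*(x*x+z*z),2*(x*y-w*z)))
    print('t',round(s['time'],2),'pos',np.round(s['position'],4),'jaw',round(yaw%180,1),'q',np.round(s['eef_rot'],3),'F',np.round(s['force'],1),'M',np.round(s['ft_torque'],2),'open',round(s['opening'],4),'q7',np.round(s['qpos'],2)); return s
E
python3 -c "
from h import *
st()"
```

```text
t 1.6 pos [ 0.4958 -0.1638  0.2311] jaw 171.8 q [-0.     0.756  0.655 -0.   ] F [-0.8 -0.8 -0.4] M [-0.02 -0.02 -0.05] open 0.0855 q7 [ 0.98  0.35 -0.86  1.86  0.3   1.07 -0.15]
```

move_arm --increments "0.25 -0.1 -2 0; 0 0 -2.5 0; 0 0 -2.5 0; 0 0 -2.5 0; 0 0 -1.6 0"

```text
time: 2.1
position: [0.4968, -0.1657, 0.1183]
eef_rot: [-0.001, 0.757, 0.654, -0.001]
force: [-0.2, -0.5, -0.3]
opening: 0.0857
```

move_arm --increments "0 0 0 0; 0 0 0 0; 0 0 0 0; 0 0 0 0; 0 0 0 0" --claw 1 --force 60

```text
time: 2.6
position: [0.4987, -0.1663, 0.1215]
eef_rot: [0.001, 0.757, 0.654, 0.0]
force: [-2.1, 0.2, 6.7]
opening: 0.0255
```

move_arm --increments "0 0 0 0; 0 0 0 0; 0 0 0 0; 0 0 0.5 0; 0 0 0.5 0"

```text
time: 3.1
position: [0.4977, -0.166, 0.1305]
eef_rot: [-0.0, 0.757, 0.654, -0.0]
force: [-0.5, 0.1, -2.4]
opening: 0.0256
```

```bash
python3 -c "
from h import *
st(); c=cap('side','side1'); cv2.imwrite('pics/s1.png',cv2.resize(c['color'][100:260,300:520,::-1],None,fx=3,fy=3))"
```

```text
t 3.1 pos [ 0.4977 -0.166   0.1305] jaw 171.6 q [-0.     0.757  0.654 -0.   ] F [-0.5  0.1 -2.4] M [ 0.03 -0.    0.05] open 0.0256 q7 [ 0.89  0.49 -0.78  1.94  0.44  0.88 -0.26]
```

View pics/s1.png

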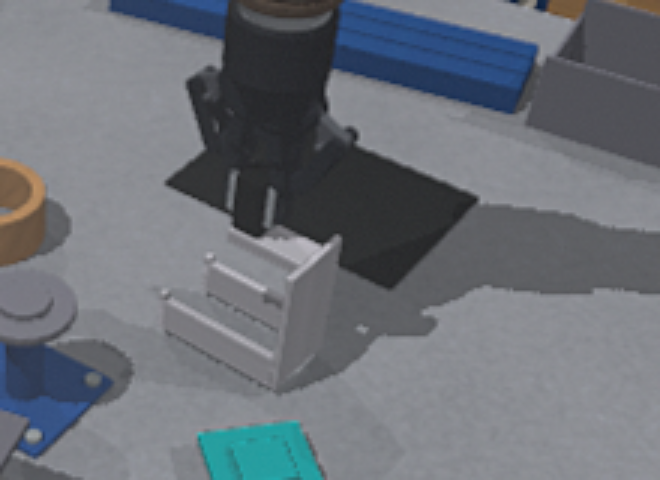

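move_arm --increments "-1 0 1 0; -1 0 1 0; -1 1 1 0; -1 1 1 0; -1 2 0 0.02"

```text
time: 3.65
position: [0.4477, -0.1271, 0.1717]
eef_rot: [0.001, 0.751, 0.66, -0.0]
force: [0.5, 0.1, -3.1]
opening: 0.0256
```

move_arm --increments "0 3 0 0.04; 0 3 0 0.04; 0 3 0 0.04; 0 3 0 0.04; 0 3 0 0.04"

```text
time: 4.15
position: [0.4471, 0.0247, 0.1707]
eef_rot: [0.0, 0.68, 0.733, -0.0]
force: [0.8, 0.8, -2.1]
opening: 0.0255
```

move_arm --increments "0 3 0 0.04; 0 2.5 0 0.03; 0 1.5 0 0.02; 0 0 0 0; 0 0 0 0"

```text
time: 4.65
position: [0.4475, 0.0933, 0.1704]
eef_rot: [0.0, 0.647, 0.763, -0.001]
force: [0.7, -0.1, -2.9]
opening: 0.0253
```

```bash
cat > m.py <<'E'
from h import *
import sys
s=st(); c=cap('top',sys.argv[1]); d=cap('side',sys.argv[1]+'s')
for n,c in(('top',c),('side',d)):
    P=pts(c); z=P[...,2]; d0=np.linalg.norm(P[...,:2]-np.array([.5748,.117]),axis=-1)
    m=(d0<.055)&(z>.088)&(z<.105)&(c['range_z']>0); r=cv2.minAreaRect((P[m][:,:2]*1000).astype(np.float32)); print(n,'cap',m.sum(),np.round(r[0],1),np.round(r[1],1),round(r[2],1))
    # puller runners
    d1=np.linalg.norm(P[...,:2]-s['position'][:2],axis=-1); zb=s['position'][2]-.121
    m=(d1<.075)&(z>zb+.02)&(z<zb+.042)&(c['range_z']>0)&(c['color'].max(2)>90)
    if m.sum()>20:
        r=cv2.minAreaRect((P[m][:,:2]*1000).astype(np.float32)); print(n,'runners',m.sum(),np.round(r[0],1),np.round(r[1],1),round(r[2],1),'z',np.percentile(z[m],[50,90]).round(4))
E
python3 m.py c2
```

```text
t 4.65 pos [0.4475 0.0933 0.1704] jaw 9.4 q [ 0.     0.647  0.763 -0.001] F [ 0.7 -0.1 -2.9] M [ 0.01 -0.02 -0.03] open 0.0253 q7 [ 0.59  0.36 -1.    2.06  0.38  0.92 -0.45]
top cap 804 [574.7 117.2] [78.3 78.2] 9.8
top runners 113 [453.2  64.2] [113.2   7.4] 9.5 z [0.0784 0.0823]
side cap 1243 [575.2 118.4] [78.8 81.3] 8.7
side runners 726 [447.4  94.3] [116.1  72.7] 9.4 z [0.0785 0.0815]
```

move_arm --increments "0 0.2 -0.8 0; 0 0 -0.8 0; 0 0 0 0; 0.6 0.1 0 0; 1 0.17 0 0"

```text
time: 5.25
position: [0.4643, 0.0986, 0.1543]
eef_rot: [0.0, 0.647, 0.763, -0.0]
force: [0.8, 0.2, -2.3]
opening: 0.0251
```

move_arm --increments "1.1 0.18 0 0; 1.1 0.18 0 0; 1.1 0.18 0 0; 1.1 0.18 0 0; 1.1 0.18 0 0"

```text
time: 5.75
position: [0.5201, 0.108, 0.1542]
eef_rot: [-0.0, 0.647, 0.763, 0.0]
force: [0.9, 0.6, -1.6]
opening: 0.0252
```

```bash
python3 m.py c3; python3 -c "
import cv2;a=cv2.imread('pics/c3s.png')[170:350,180:400];cv2.imwrite('pics/c3c.png',cv2.resize(a,None,fx=3,fy=3))"
```

```text
t 5.75 pos [0.5201 0.108  0.1542] jaw 9.4 q [-0.     0.647  0.763  0.   ] F [ 0.9  0.6 -1.6] M [ 0.01 -0.08  0.03] open 0.0252 q7 [ 0.46  0.51 -0.91  1.91  0.49  0.96 -0.51]
top cap 345 [577.2 103. ] [77.5 49. ] 8.5
top runners 37 [514.1  77.1] [54.3  7.3] 10.3 z [0.0611 0.0649]
side cap 1171 [575.4 118.2] [78.8 81.1] 9.4
side runners 571 [521.9 109.9] [116.5  72.9] 9.4 z [0.0623 0.066 ]
```

View pics/c3c.png

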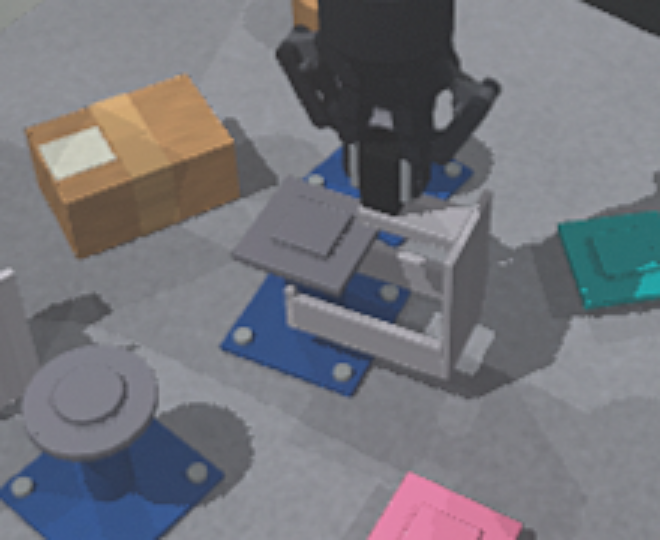

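The picture shows the runners entering under the flange on both sides of the tube, with the front stop at about crop (292,295). The flange is clear above it. There are 5.5 cm left to go.

move_arm --increments "1.2 0.2 0 0; 1.2 0.2 0 0; 1.2 0.2 0 0; 1 0.16 0 0; 0.8 0.13 0 0"

```text
time: 6.35
position: [0.5742, 0.1168, 0.1543]
eef_rot: [-0.0, 0.647, 0.763, 0.0]
force: [-0.5, -0.2, -2.5]
opening: 0.0251
```

move_arm --increments "0 0 0 0; 0 0 0.5 0; 0 0 0.5 0; 0 0 0.5 0; 0 0 0.2 0"

```text
time: 6.85
position: [0.5733, 0.1167, 0.1723]
eef_rot: [0.001, 0.647, 0.763, 0.0]
force: [-0.5, -0.1, -2.7]
opening: 0.0254
```

```bash
python3 m.py c4
```

```text
t 6.85 pos [0.5733 0.1167 0.1723] jaw 9.4 q [0.001 0.647 0.763 0.   ] F [-0.5 -0.1 -2.7] M [ 0.01 -0.09  0.01] open 0.0254 q7 [ 0.41  0.57 -0.88  1.76  0.51  1.05 -0.49]
top cap 101 [589.5  91.7] [57.  23.2] 10.8
top runners 53 [604.8  92.6] [58.2 20.6] 22.6 z [0.0911 0.093 ]
side cap 1117 [575.3 120.5] [78.8 76.1] 9.6
side runners 430 [573.1 120.1] [117.4  76. ] 9.7 z [0.0807 0.0926]
```

move_arm --increments "0 0 0.25 0; 0 0 0.2 0; 0 0 0.2 0; 0 0 0.2 0; 0 0 0.2 0"

```text
time: 7.45
position: [0.5726, 0.1164, 0.1807]
eef_rot: [-0.001, 0.647, 0.763, -0.0]
force: [2.1, 1.2, -9.2]
opening: 0.0255
```

move_arm --increments "0 0 0.2 0; 0 0 0.2 0; 0 0 0.2 0; 0 0 0.2 0; 0 0 0.2 0"

```text
time: 7.95
position: [0.5731, 0.1167, 0.1923]
eef_rot: [0.0, 0.647, 0.763, 0.0]
force: [-0.5, 1.5, -2.1]
opening: 0.0255
```

move_arm --increments "0 0 0.3 0; 0 0 0.3 0; 0 0 0.3 0; 0 0 0.3 0; 0 0 0.3 0"

```text
time: 8.45
position: [0.573, 0.1166, 0.2071]
eef_rot: [0.0, 0.647, 0.763, 0.0]
force: [0.0, 0.4, -2.3]
opening: 0.0253
```

```bash
python3 m.py c5; python3 -c "
import cv2;a=cv2.imread('pics/c5s.png')[150:330,180:400];cv2.imwrite('pics/c5c.png',cv2.resize(a,None,fx=3,fy=3))"
```

```text
t 8.45 pos [0.573  0.1166 0.2071] jaw 9.4 q [0.    0.647 0.763 0.   ] F [ 0.   0.4 -2.3] M [ 0.01  0.02 -0.02] open 0.0253 q7 [ 0.43  0.54 -0.91  1.73  0.47  1.11 -0.47]
top cap 0 [0. 0.] [0. 0.] 0.0
top runners 143 [601.7  92.3] [66.1 24.8] 25.2 z [0.1229 0.1263]
side cap 227 [568.9 152.2] [86.1  3.7] 9.5
side runners 1116 [572.6 118.7] [116.1  79.6] 8.8 z [0.1243 0.1261]
```

View pics/c5c.png

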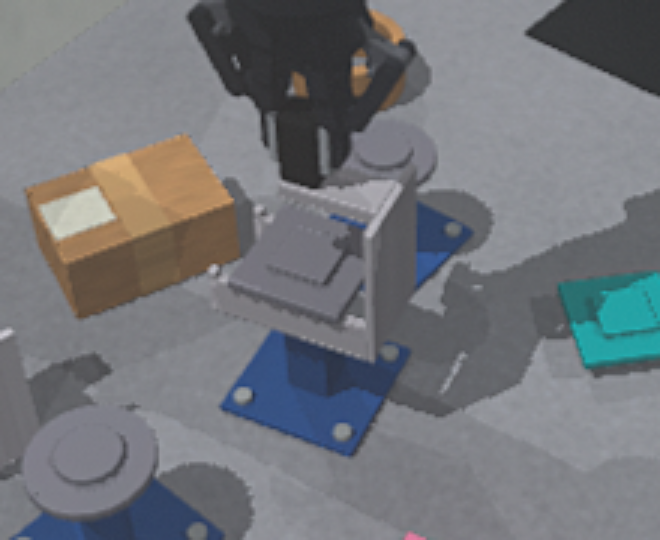

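The cap popped: it lies on the runners, with the flange at crop (300,265), and the post stands bare below it. Next I'll raise it above the round caps and measure the mat.

move_arm --increments "0 0 0.6 0; 0 0 1 0; 0 0 1.2 0; 0 0 1.2 0; 0 0 1 0"

```text
time: 9.05
position: [0.5735, 0.1169, 0.2586]
eef_rot: [0.0, 0.647, 0.763, 0.001]
force: [0.5, -0.3, -2.5]
opening: 0.0252
```

Run:
```python
from h import *
st()
for n,b in(('top0',(395,480,165,270)),('c5',(395,480,165,270)),('side0',(340,470,125,200))):
    c=dict(np.load(f'pics/{n}.npz')); a=c['color']; m=np.zeros((400,640),np.uint8); u0,u1,v0,v1=b
    m[v0:v1,u0:u1]=(a[v0:v1,u0:u1].max(2)<50)*255
    m=cv2.morphologyEx(m,cv2.MORPH_OPEN,np.ones((5,5)))
    k=max(cv2.findContours(m,0,2)[0],key=cv2.contourArea).reshape(-1,2).astype(float)
    r=np.c_[k,np.ones(len(k))]@np.linalg.inv(c['K']).T@c['R']; C=-c['R'].T@c['t']; p=C+r*((.004-C[2])/r[:,2])[:,None]
    R=cv2.minAreaRect((p[:,:2]*1000).astype(np.float32)); print(n,[np.round(x,1) for x in R])
```

```text
t 9.05 pos [0.5735 0.1169 0.2586] jaw 9.4 q [0.    0.647 0.763 0.001] F [ 0.5 -0.3 -2.5] M [ 0.05 -0.06 -0.02] open 0.0252 q7 [ 0.46  0.48 -0.95  1.68  0.42  1.19 -0.43]
top0 [array([ 525.8, -391.9]), array([162.1, 232.5]), np.float64(83.6)]
c5 [array([ 525.7, -391.6]), array([162. , 232.3]), np.float64(83.5)]
side0 [array([ 554.8, -329.3]), array([20. , 67.6]), np.float64(21.3)]
```

move_arm --increments "0 -0.6 0 0; 0 -1.2 0 0; -0.2 -1.8 0 -0.01; -0.2 -2.3 0 -0.015; -0.3 -2.6 0 -0.02"

```text
time: 9.55
position: [0.5654, 0.03, 0.256]
eef_rot: [-0.0, 0.664, 0.748, -0.0]
force: [1.1, -0.1, -2.8]
opening: 0.0253
```

move_arm --increments "-0.3 -2.8 0 -0.02; -0.3 -2.8 0 -0.02; -0.3 -2.8 0 -0.02; -0.3 -2.8 0 -0.02; -0.3 -2.8 0 -0.02"

```text
time: 10.05
position: [0.5499, -0.111, 0.256]
eef_rot: [-0.0, 0.701, 0.713, -0.001]
force: [0.2, -0.3, -1.8]
opening: 0.0254
```

move_arm --increments "-0.3 -2.8 0 -0.02; -0.3 -2.8 0 -0.02; -0.3 -2.8 0 -0.02; -0.3 -2.8 0 -0.02; -0.3 -2.8 0 -0.02"

```text
time: 10.55
position: [0.5346, -0.2508, 0.256]
eef_rot: [-0.001, 0.736, 0.677, -0.001]
force: [-0.5, 0.3, -2.8]
opening: 0.0249
```

move_arm --increments "-0.3 -2.8 0 -0.02; -0.3 -2.6 0 -0.015; -0.3 -2.3 0 0; -0.1 -1.8 0 0; 0 -1.2 0 0"

```text
time: 11.05
position: [0.5254, -0.3577, 0.2565]
eef_rot: [-0.0, 0.748, 0.664, -0.0]
force: [-0.3, 0.5, -3.0]
opening: 0.0256
```

```bash
sed -i "s/.*cap',m.sum.*/    pass/;s/    m=(d0.*/    pass/" m.py; python3 m.py c6
```

```text
t 11.05 pos [ 0.5254 -0.3577  0.2565] jaw 173.2 q [-0.     0.748  0.664 -0.   ] F [-0.3  0.5 -3. ] M [-0.04 -0.04  0.03] open 0.0256 q7 [ 1.1   0.53 -0.78  1.55  0.39  1.22  0.14]
top runners 436 [ 526.  -348.3] [ 67.8 108. ] 76.8 z [0.1728 0.1756]
side runners 563 [ 526.1 -357.9] [ 83.2 119. ] 82.6 z [0.173  0.1753]
```

move_arm --increments "0 -1.2 0 0; 0 -1.2 0 0; 0 -0.7 -0.5 0; 0 -0.3 -1 0; 0 0 -1.5 0"

```text
time: 11.65
position: [0.5262, -0.3899, 0.2262]
eef_rot: [0.0, 0.747, 0.665, 0.0]
force: [0.7, 0.3, -2.9]
opening: 0.0252
```

move_arm --increments "0 0 -2 0; 0 0 -2 0; 0 0 -2 0; 0 0 -1.5 0; 0 0 -1 0"

```text
time: 12.15
position: [0.5252, -0.3883, 0.1394]
eef_rot: [-0.001, 0.747, 0.665, -0.0]
force: [-0.5, 0.1, -2.4]
opening: 0.0254
```

move_arm --increments "0 0 -0.5 0; 0 0 -0.3 0; 0 0 -0.2 0; 0 0 -0.2 0; 0 0 0 0"

```text
time: 12.65
position: [0.5262, -0.3895, 0.1302]
eef_rot: [0.0, 0.747, 0.665, 0.0]
force: [0.0, 0.2, -3.2]
opening: 0.0253
```

```bash
python3 m.py c7
```

```text
t 12.65 pos [ 0.5262 -0.3895  0.1302] jaw 173.4 q [0.    0.747 0.665 0.   ] F [ 0.   0.2 -3.2] M [ 0.01 -0.07  0.01] open 0.0253 q7 [ 1.08  0.69 -0.7   1.61  0.5   1.03  0.11]
top runners 361 [ 527.  -380.3] [ 65.9 108.5] 75.9 z [0.0462 0.0498]
side runners 505 [ 526.2 -386.5] [ 82.3 117.3] 83.9 z [0.0471 0.0497]
```

move_arm --increments "0 -0.2 -0.2 0; 0 0 -0.1 0; 0 0 -0.1 0; 0 0 -0.1 0; 0 0 0 0"

```text
time: 13.25
position: [0.526, -0.3916, 0.1257]
eef_rot: [0.0, 0.747, 0.665, -0.0]
force: [-3.2, 0.8, 5.0]
opening: 0.0258
```

move_arm --increments "0 0 -0.1 0; 0 0 -0.1 0; 0 0 0 0; 0 0 0 0; 0 0 0 0"

```text
time: 13.75
position: [0.526, -0.3916, 0.1257]
eef_rot: [0.0, 0.747, 0.665, -0.001]
force: [-7.6, 4.1, 15.8]
opening: 0.0255
```

move_arm --increments "0 0 0.1 0; 0 0 0.05 0; 0 0 0 0; 0 0 0 0; 0 0 0 0"

```text
time: 14.25
position: [0.526, -0.3915, 0.1257]
eef_rot: [0.0, 0.747, 0.665, -0.0]
force: [-4.2, 1.8, 8.5]
opening: 0.0254
```

move_arm --increments "0 0 0 0; 0 0 0 0; 0 0 0 0; 0 0 0 0; 0 0 0 0" --claw -1

```text
time: 14.75
position: [0.5261, -0.3913, 0.1242]
eef_rot: [-0.0, 0.747, 0.665, 0.0]
force: [1.0, 0.1, 0.2]
opening: 0.0857
```

move_arm --increments "0 0 0 0; 0 0 1 0; 0 0 2 0; 0 0 3 0; 0 0 3 0"

```text
time: 15.25
position: [0.526, -0.3911, 0.2157]
eef_rot: [-0.0, 0.747, 0.665, 0.0]
force: [0.2, 0.2, -1.0]
opening: 0.0855
```

move_arm --increments "-2 -3 2 0; -2 -3 1 0; -2 -3 0 0; -2 -3 0 0; -2 -3 0 0"

```text
time: 15.75
position: [0.4252, -0.5426, 0.2455]
eef_rot: [0.001, 0.747, 0.665, -0.0]
force: [-0.1, 0.2, -0.8]
opening: 0.0855
```

Run:
```python
from h import *
st(); c=cap('top','f'); d=cap('side','fs')
P=pts(d); z=P[...,2]; dd=np.linalg.norm(P[...,:2]-np.array([.526,-.392]),axis=-1)
for lo,hi in((.155,.175),(.035,.055),(.11,.12)):
    m=(dd<.09)&(z>lo)&(z<hi); r=cv2.minAreaRect((P[m][:,:2]*1000).astype(np.float32)); print(lo,m.sum(),[np.round(x,1) for x in r],np.median(z[m]).round(4))
A=cv2.resize(c['color'][165:270,380:500,::-1],(420,368)); B=cv2.resize(d['color'][100:220,320:480,::-1],(480,360))
A=A[:360]; cv2.imwrite('pics/f2.png',np.hstack([A[:,:320],B]))
```

```text
t 15.75 pos [ 0.4252 -0.5426  0.2455] jaw 173.4 q [ 0.001  0.747  0.665 -0.   ] F [-0.1  0.2 -0.8] M [ 0.03 -0.02 -0.03] open 0.0855 q7 [ 1.33  0.63 -0.73  1.42  0.43  1.25  0.45]
0.155 101 [array([ 525.7, -387.5]), array([27.4, 25.9]), np.float64(82.3)] 0.1656
0.035 605 [array([ 525.6, -390.1]), array([ 83.5, 117.7]), np.float64(83.4)] 0.0438
0.11 217 [array([ 495.1, -391.5]), array([66. , 72.3]), np.float64(67.1)] 0.1165
```

View pics/f2.png

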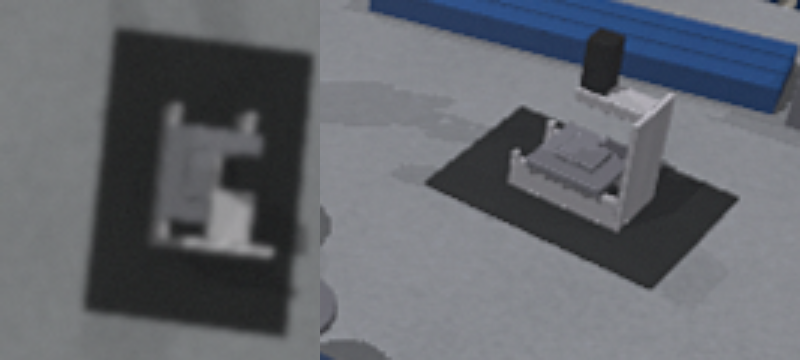

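The puller stands upright in the middle of the mat with the cap on its runners (side crop (580,160)), and the gripper is clear.

```bash
python3 -c "
from plant import env
print(env.finish_job())"
```

```text
the job is handed in; nothing more can be done
None
```

The job is done and handed in at about 15.9 s of the 67 s allowed. I took the right-hand puller by its grip, slid its runners under the grey square cap's flange and pulled straight up. The wrist force read 9 N just before the cap popped off. I then carried the cap to the mat and left the puller there.

**Last checks:**
- **Placement:** the side camera puts the puller's centre at (0.526, -0.390) m. The mat's centre measured (0.526, -0.392) m.
- **Upright:** the grip top is at 166 mm, as expected for a puller standing level on the 4 mm mat.
- **Cap:** the last picture shows it lying flat on both runners, its top at the expected height.
- **Gripper:** it was open and clear of everything, and nothing in the pictures or moves suggests it touched the cap.

**Disagreements and other readings:**
- **Grip centre:** from the side camera it read 4 mm off the mat's centre in y, against 2 mm for the runners. Only one side of the grip faces that camera.
- **Mat size:** it measured 162 × 232 mm instead of 170 × 240 mm. I put this down to the mask eroding the edges evenly, so the centre should hold.
- **Set-down:** I pressed the puller onto the mat with about 16 N, well below the limits.

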